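# Open the stock cage with the sagging barrel bolt and hold its gate ajar

## Robot

A 7-joint arm with a two-finger parallel gripper is mounted at the origin on the work surface. World frame = base frame: x ahead of the robot, y to its left, z up, the work surface at z = 0. Lengths are in mm, angles in rad, forces in N, time in s.
With the tool pointing down it reaches from about 400 to 875 mm from the base axis. Payload 4.4 kg.
Tool frame: the origin (TCP) lies at the very end of the fingers, on their centre line; the grasp point (between the pads) lies 19 mm behind it; z points along the fingers, y is the line along which they close (so a half turn about z gives the same grasp; the last joint's range is limited). The gripper opens to 85 mm and grips with 20 to 120 N. Pads are 22 mm wide; open, the fingers measure 114 mm over their backs; the gripper's body (76 mm by 85 mm) begins 54 mm behind the grasp point. The pads swing forward as they close: fully open they stand 13 mm farther back than shut.
Start: joints at [-0.066, 0.628, 0.038, 1.517, -0.027, 0.996, -0.02], TCP at [650.014, 0.027, 231.313] pointing down, gripper open.
Joint ranges: [-3.06, 3.06], [-0.37, 2.12], [-1.25, 1.32], [0.18, 2.47], [-1.1, 4.24], [0.23, 1.98], [-2.94, 2.94]. Speed limits (rad/s): [2.57, 2.57, 3.14, 3.14, 3.14, 3.14, 3.14].

## Interface

Orientations are given as [roll, pitch, yaw] about the fixed x, y, z axes, in that order (R = Rz(yaw) Ry(pitch) Rx(roll)).
In Python, from cell import ctrl gives the robot as it stands.
- The arm moves only by the tool step_arm, never from a script. Its argument "series" is a list that holds one entry, the list of rows, each a list of 7 numbers: the turn, a rotation vector about the tool's x, y, z as a fraction of full scale, then the shift along the tool's x, y, z as a fraction of full scale, then the closure, from 0 (fully open) to 1 (shut). In form: [[[ax, ay, az, tx, ty, tz, gripper], ...]]. A call has 1 to 12 rows; each row shifts and turns the commanded pose from where the row before left it, along the tool's axes as they then stand; what a row does not reach is not made up. Full scale, the value 1, is 150 mm for a shift and 45 degrees for a turn. A row lasts 1/10 s, in which the tool goes at most 50 mm and 8.59 degrees, less where a joint would pass 70% of its speed; a pose out of reach is approached as far as the arm can. A call with a number of a shift or a turn outside -1 to 1 is refused whole. A call with a gripper value outside its range is refused whole. The fingers move at their own pace and stop on an object; the grip force is fixed at half the most. Time passes only in rows, so rows that do not move let the fingers close. It gives the time, the measured TCP pose, the force, the opening and the grip force at its end, in the units of the state.
- ctrl.read_state(): the state, without advancing time (a new reading comes with each control period).
- ctrl.get_image(name): name is "scene" or "side" or "wrist"; returns a dict with "img" (480x640x3 uint8, red, green, blue), "fx", "fy", "cx", "cy" (pixels), "R" (3x3) and "t" (3): a world point X has camera coordinates R X + t. Camera axes: x right, y down, z forward; pixel columns grow to the right and rows downward; lengths in mm; the calibration is good to about 2 mm. A picture is of the moment at which its call begins. There is no depth.
- ctrl.finish_job(): hands the job in; it is judged then, once.
Trained networks look in a picture, given as the dict that the camera call returned (one of the last four; its "shot" number tells which), for a name from the list of things; names that differ only in an ending like _2 or _b are one class to them, and where a whole thing is asked for, a point or a joint stands for the part that bears it (a point fixed in the world has none). Each returns a list of dicts, best first, with "score" (0 to 1); they miss things now and then, are a little off and sometimes report something else, mostly with a low value. They report only what shows in the picture. A call takes as long as a camera call.
- ctrl.recognise(picture, thing): "centre" ([column, row] in pixels, amid what is visible of it).
The state is a dict: "clock": time; "qpos": joint angles; "qd": joint speeds; "tau": joint torques, N m; "eef_pos": TCP position; "tool_rot": TCP orientation; "force": force on the tool from outside, world axes, zero at the start; "torque": the same for the moment, N m; "width": finger opening in mm; "gripper_force": force on a finger pad.
Only numpy, scipy, OpenCV 4.12 (cv2) and the standard library are available. Lean on these libraries where they do the work, as an engineer would, in place of code of your own. Each camera call takes 0.05 s, during which the arm holds its last target. There are 200 camera calls.

## Task

Press the yellow pedal in front of the stock cage fully down to its stop, which lifts the brass drop bolt, then take the red knob of the barrel bolt, lift its sagging nose over the bent keeper lip while drawing the bolt fully back without forcing it, and pull the gate ajar to a gap of about 100 mm at its free edge, never wide open. The gate springs shut, so finish while still holding it steady at that gap; leave the other things on the table alone.

Things in the scene. Friction and masses are not known exactly. Their poses are not given: they have to be found in the camera images.
- cage: Fixed blue stock cage, 340 mm wide (y), 155 high, gate on its front (-x). Origin on the table under the middle of the gate's plane; x front to back, y left, z up; offsets below are in these axes, gate shut. The keeper on its right post has a dark front plate (x -46 to -41, y -156 to -120, z 113 to 175 mm) that stops the gate while the bolt's nose is behind it, and a brass lip.
- keeper_lip (a point): Middle of the top edge of the brass bent-up keeper lip (30 mm along x, 5 mm thick along y), at (-26, -125, 129) mm from the cage's origin. The bolt's downturned nose hangs just behind it on the -y side, reaching 15 mm below its top, so the bolt cannot be drawn (+y) unless lifted first.
- pedal_pad (a point): Centre of the top face of the yellow pedal plate (50 mm along x, 56 along y), at (-138, -30, 51) mm from the cage's origin when up. Push it straight down: on the stop this point is 22 mm above the table (29 mm lower). The bolt's knob stands 110 mm behind it.
- pedal (a joint): Angle of the pedal, rad: 0 up, 0.36 down on its stop. Sprung: about 3 N to start, 8 N at the stop; it returns up when let go. Its tail lifts the drop bolt.
- drop_bolt (a joint): Height of the brass drop bolt on the gate, m: 0 in its socket (gate locked), more than 0.008 clear of the socket; a full press of the pedal raises it to about 0.014, and it stays up by friction after the pedal has come back.
- knob (a point): Centre of the red ball knob, 28 mm diameter, at the top of a 10 mm thick stem standing up from the barrel bolt; at (-26, -64, 213) mm from the cage's origin at the start. It is 57 mm above the gate's top edge, with free space all round; it can be gripped from above with any yaw. It moves with bolt and gate.
- bolt (a joint): How far the barrel bolt is drawn back, along the gate towards the hinge (+y when the gate is shut), m: 0 to 0.002 at the start, 0.05 fully back; the nose is clear of the keeper above 0.034. About 1.5 N friction; it stays where it is left.
- bolt_lift (a joint): Upward tilt of the bolt about its rear end, 100 mm from the knob on the hinge side, rad: 0 sagging, 0.14 upper stop; 1 mm at the knob is 0.01. To pass the lip it needs 0.09 or more (knob 9 mm up); knob 11 to 12 mm up is good. It sags back by its weight (about 2 N at the knob) when let down, harmless once past the lip.
- gate (a joint): Angle of the gate, rad: 0 shut, grows as its free edge comes out towards the robot (-x), stop at 1.2. A gap of 100 mm at the free edge is 0.42 rad. A spring closes it, 2 to 3 N at the knob.
- gate_hinge (a point): On the vertical hinge line of the gate, 100 mm above the table, at (0, 130, 100) mm from the cage's origin; the knob then swings about this line, from above it goes clockwise as the gate opens.
- gate_edge (a point): Top of the gate's free edge (stile), 240 mm from the hinge line, 155 mm above the table.
- stock_bin: Bystander, leave alone: blue plastic stock bin with fasteners, 130 x 100 x 70 mm, standing at the cage's left side; origin at the centre of its underside.
- big_nut: Bystander, leave alone: large steel hex nut lying flat, 48 mm across, 19 mm high, in front of the gate left of the pedal; origin at the centre of its underside.
- jar: Bystander, leave alone: jar with black cap, 64 mm across, 85 mm high, at the cage's right side; origin at the centre of its underside.
- wrench: Bystander, leave alone: steel spanner, 180 mm long, lying on the table; origin at the centre of its underside.
- red_tray: Bystander, leave alone: small red open tray, 130 x 90 x 30 mm; origin at the centre of its underside.
- pen_cup: Bystander, leave alone: green plastic cup, 70 mm across, 80 mm high; origin at the centre of its underside.
- clipboard: Bystander, leave alone: clipboard with paper, 200 x 140 mm, 6 mm thick (clip 18 mm high), lying on the table; origin at the centre of its underside.

How it is judged (in metres and radians):
On the way, in this order (a step that is already met when the one before it is completed fails the run):
1. the pedal is pressed by the fingers down to its stop (0.33 rad or more) and the drop bolt is up (8 mm or more) (value of joint pedal above 0.33 rad and value of joint drop_bolt above 0.008 m and contact force between the fingers and pedal above 0.5 N), for 0.1 s.
2. the bolt is lifted over the lip while being drawn (value of joint bolt above 0.012 m and value of joint bolt_lift above 0.05 rad and value of joint gate below 0.1 rad), for 0.05 s.
3. the bolt is drawn back clear of the keeper (36 mm or more) (value of joint bolt above 0.036 m), for 0.1 s.
At the end, for the whole second after the job is handed in: The gate is steady (under 0.1 rad/s) at 0.25 to 0.65 rad (60 to 145 mm at its free edge), held by the fingers alone (0.5 N or more on gate or bolt, nothing propping it); barrel bolt drawn 36 mm or more, drop bolt up 8 mm or more (value of joint gate between 0.25 and 0.65 rad and velocity of joint gate between -0.1 and 0.1 rad/s and value of joint bolt above 0.036 m and value of joint drop_bolt above 0.008 m and contact force between the fingers and gate above 0.5 N and contact force between gate and big_nut below 0.1 N and contact force between gate and stock_bin below 0.1 N and contact force between gate and jar below 0.1 N); the arm keeps its last pose, push and grip.
It fails at once if the bolt is forced against the keeper (over 50 N) (contact force between bolt and cage above 50 N).
It fails at once if the gate is swung wide open (over 0.9 rad) (value of joint gate above 0.9 rad).
It fails at once if a bystander is shifted by more than 30 mm (distance of any of stock_bin, big_nut, jar, wrench, red_tray, pen_cup, clipboard from where it was at the start of the episode above 0.03 m).
It also fails if it takes over 51 s, if anything falls off the work surface, if the arm or the gripper's body presses on something with over 40 N, if the wrist force passes 120 N, or if a joint passes its speed limit or range.

## Working session

There is one attempt and no reset: what is moved stays moved. The work goes in short steps, Python scripts to look and compute and a tool call to move; the robot and the scene stay as the last step left them, time stands still between calls to the robot, and variables do not carry over. Pictures are saved under pics/ and viewed, at most 10 in all, crops included, and the job is handed in when it is done.

Besides the shell and the picture viewer there is one more tool, called after "Emit:" as name(argument=value, ...) on one line, values as JSON. step_arm: Moves the arm, as the interface text tells. Shift numbers are shares of 150 mm and turn numbers shares of 45 degrees, none past 1 either way. Its arguments: {"type":"object","properties":{"series":{"type":"array","items":{"type":"array","items":{"type":"array","items":{"type":"number","minimum":-1,"maximum":1}}}}},"required":["series"]}

```bash
mkdir -p pics; ls
cat > h.py <<'E'
import numpy as np, cv2
from cell import ctrl
from scipy.spatial.transform import Rotation as Rn
def ray(p,uv):
    R=np.array(p["R"]);t=np.array(p["t"])
    d=R.T@np.array([(uv[0]-p["cx"])/p["fx"],(uv[1]-p["cy"])/p["fy"],1.]);return -R.T@t,d/np.linalg.norm(d)
def tri(rs):
    A=sum(np.eye(3)-np.outer(d,d) for c,d in rs);b=sum((np.eye(3)-np.outer(d,d))@c for c,d in rs)
    return np.linalg.solve(A,b)
def proj(p,X):
    c=np.array(p["R"])@X+np.array(p["t"]);return [p["fx"]*c[0]/c[2]+p["cx"],p["fy"]*c[1]/c[2]+p["cy"]]
def save(p,n): cv2.imwrite("pics/"+n,p["img"][:,:,::-1])
E
python3 - <<'E'
from h import *
s=ctrl.read_state();print(s["eef_pos"],s["tool_rot"],s["width"])
P={n:ctrl.get_image(n) for n in("scene","side","wrist")}
for n,p in P.items(): save(p,n+"0.png")
for th in ("knob","pedal_pad","keeper_lip","gate_edge","gate_hinge","cage","big_nut","jar","stock_bin"):
    rs=[]
    for n,p in P.items():
        r=ctrl.recognise(p,th)
        if r: print(th,n,[(np.round(q["centre"]).tolist(),round(q["score"],2)) for q in r[:2]]); 
        if r and r[0]["score"]>.4: rs.append(ray(p,r[0]["centre"]))
    if len(rs)>1: print("   ",np.round(tri(rs)))
E
```

```text
pics
[6.49367951e+02 4.37916539e-02 2.30384338e+02] [-3.13968256e+00  4.06691343e-05  1.57080574e+00] 85.39410601225075
knob scene [([280.0, 330.0], 0.67), ([279.0, 219.0], 0.49)]
knob side [([383.0, 302.0], 0.63)]
knob wrist [([261.0, 400.0], 0.84)]
    [634. -82.  10.]
pedal_pad scene [([319.0, 244.0], 0.76)]
pedal_pad side [([325.0, 330.0], 0.92)]
pedal_pad wrist [([151.0, 335.0], 0.68)]
    [ 490. -128.   49.]
keeper_lip scene [([237.0, 258.0], 0.96)]
keeper_lip side [([426.0, 326.0], 0.78)]
keeper_lip wrist [([376.0, 310.0], 0.83)]
    [ 707. -151.   23.]
gate_edge scene [([274.0, 226.0], 0.63)]
gate_edge side [([388.0, 300.0], 0.26)]
gate_edge wrist [([304.0, 347.0], 0.59)]
    [643. -36. 204.]
gate_hinge scene [([271.0, 227.0], 0.65), ([236.0, 257.0], 0.3)]
gate_hinge side [([385.0, 300.0], 0.8)]
gate_hinge wrist [([302.0, 344.0], 0.65), ([96.0, 350.0], 0.36)]
    [ 624. -125.  112.]
cage scene [([236.0, 256.0], 0.56)]
cage side [([426.0, 328.0], 0.73), ([262.0, 177.0], 0.19)]
cage wrist [([376.0, 310.0], 0.65)]
    [ 707. -154.   24.]
big_nut scene [([320.0, 284.0], 0.63), ([283.0, 213.0], 0.34)]
big_nut side [([328.0, 297.0], 0.85)]
big_nut wrist [([206.0, 224.0], 0.68)]
    [537. -23.   8.]
jar scene [([280.0, 212.0], 0.67)]
jar side [([383.0, 424.0], 0.78)]
    [ 523. -342.   36.]
stock_bin scene [([278.0, 330.0], 0.56)]
stock_bin side [([366.0, 231.0], 0.97)]
stock_bin wrist [([383.0, 67.0], 0.82)]
    [696. 118.  39.]
```

```bash
python3 -c "
import cv2,numpy as np
a=[cv2.imread(f'pics/{n}0.png') for n in('scene','side')]
cv2.imwrite('pics/a.png',cv2.resize(a[0][150:390,160:480],(800,600)));cv2.imwrite('pics/b.png',cv2.resize(a[1][180:420,220:540],(800,600)))"
```

```text
(no output)
```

View pics/a.png

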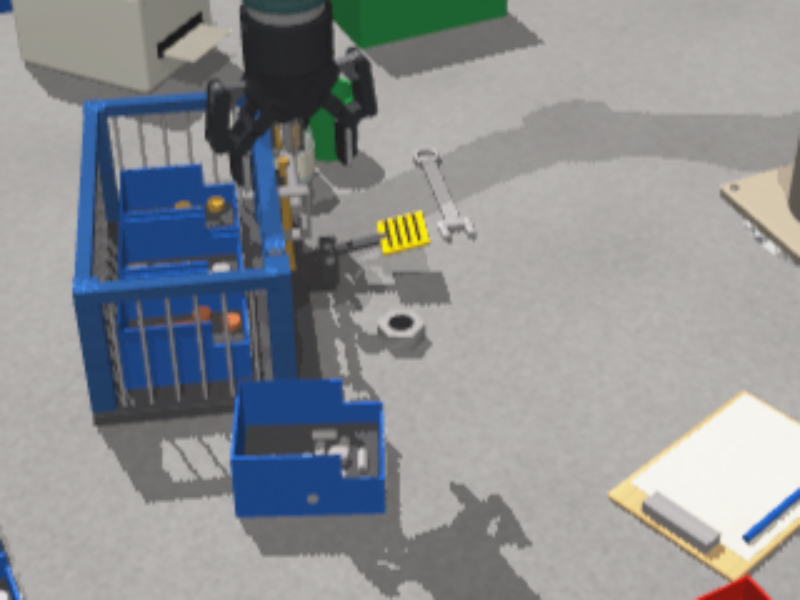

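View pics/b.png

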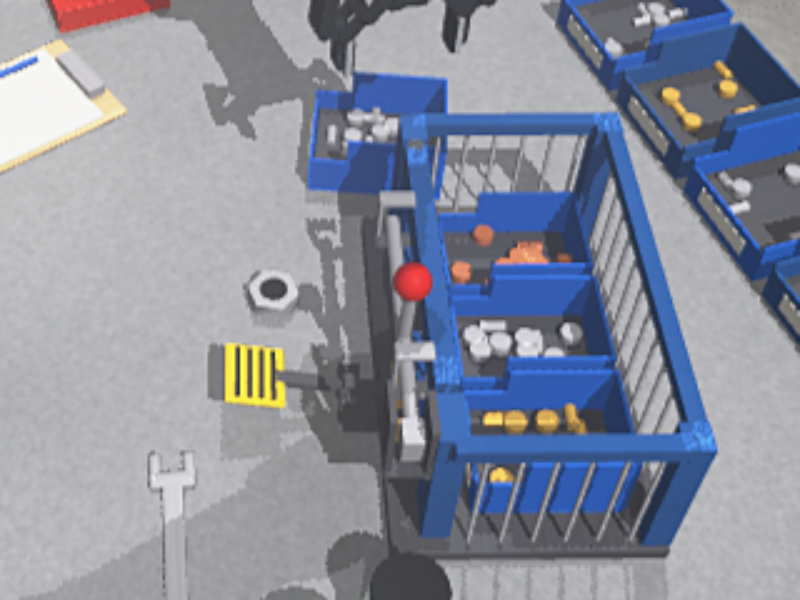

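View pics/wrist0.png

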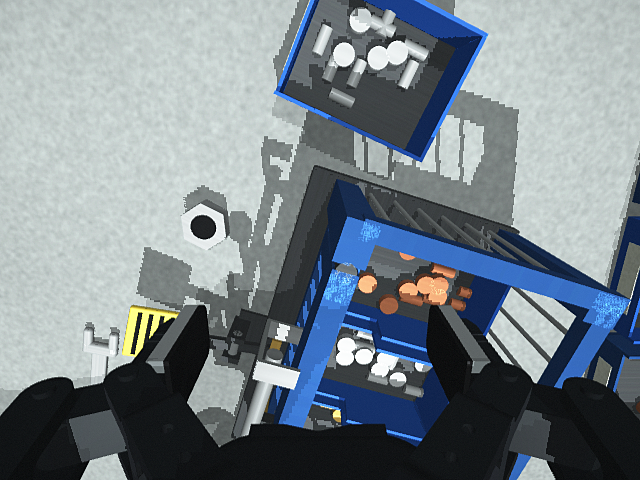

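```bash
cat >> h.py <<'E'
def C(pose,X):
    x,y,a=pose;X=np.atleast_2d(X);c,s=np.cos(a),np.sin(a)
    return np.c_[x+c*X[:,0]-s*X[:,1],y+s*X[:,0]+c*X[:,1],X[:,2]]
def onz(p,uv,z):
    c,d=ray(p,uv);return c+d*(z-c[2])/d[2]
E
python3 - <<'E'
from h import *
from scipy.optimize import least_squares
P={n:ctrl.get_image(n) for n in("scene","side","wrist")}
sc=lambda u,v:[160+u/2.5,150+v/2.5]; sd=lambda u,v:[220+u/2.5,180+v/2.5]
L=[("scene",sc(80,290),sc(290,272)),("side",sd(413,125),sd(605,122)),("wrist",[365,222],[605,302]),("side",sd(455,443),sd(695,437))]
for n,a,b in L:
    A=onz(P[n],a,155);B=onz(P[n],b,155);d=B-A;print("x-rail",n,A.round(),B.round(),np.degrees(np.arctan2(d[1],d[0])),np.linalg.norm(d))
A=onz(P["side"],sd(413,127),155);B=onz(P["side"],sd(452,440),155);print("front",A.round(),B.round(),np.degrees(np.arctan2(*(A-B)[[1,0]]))-90,np.linalg.norm(A-B))
obs=[("scene",sc(404,232),(-138,-30,51)),("side",sd(255,375),(-138,-30,51)),("side",sd(412,281),(-26,-64,213))]
def res(q): return np.concatenate([np.array(proj(P[n],C(q,X)[0]))-uv for n,uv,X in obs])
r=least_squares(res,[650,-100,-.2]);print(r.x,np.degrees(r.x[2]),r.fun)
for n,p in P.items():
    im=p["img"][:,:,::-1].copy()
    for X in [(-138,-30,51),(-26,-64,213),(0,130,155),(0,-110,155),(-26,-125,129),(0,170,155),(0,-170,155),(-163,-58,51),(-163,-2,51),(-113,-2,51),(-113,-58,51)]:
        u=proj(p,C(r.x,X)[0]); cv2.circle(im,tuple(int(round(v)) for v in u),2,(255,0,255),-1)
    cv2.imwrite(f"pics/o{n}.png",im)
a=cv2.imread("pics/oscene.png")[150:390,160:480];b=cv2.imread("pics/oside.png")[180:420,220:540]
cv2.imwrite("pics/c.png",cv2.resize(np.hstack([a,b]),(800,300)))
cv2.imwrite("pics/c.png",np.vstack([cv2.resize(np.hstack([a,b]),(800,300)),cv2.resize(cv2.imread("pics/owrist.png"),(400,300)).repeat(2,1)])[:600])
print(C(r.x,[(-138,-30,51),(-26,-64,213)]).round())
E
```

```text
x-rail scene [838. -39. 155.] [663.  17. 155.] 162.35445644230603 183.9729203542732
x-rail side [674.   7. 155.] [833. -41. 155.] -16.647104669896407 166.36328444696176
x-rail wrist [679.  17. 155.] [835. -36. 155.] -18.828543706802915 164.67999751841302
x-rail side [ 581. -291.  155.] [ 741. -338.  155.] -16.300493991082764 166.93178266748913
front [673.   4. 155.] [ 580. -288.  155.] -17.68816026193099 307.1520602746826
[ 6.26751451e+02 -1.36958168e+02 -2.77637164e-01] -15.907437754584715 [-1.33702435 -0.02032395 -0.7093714  -0.07158631 -0.28754298 -0.06653301]
[[ 486. -128.   51.]
 [ 584. -191.  213.]]
```

View pics/c.png

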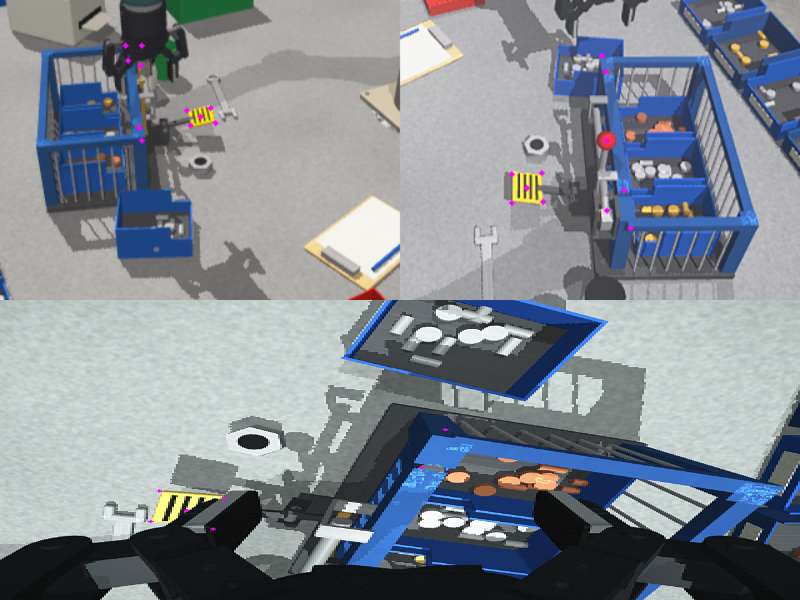

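Emit:
step_arm(series=[[[0,0,0.183,0,0,0,1],[0,0,0.183,0,0,0,1],[0,0,0,-0.188,-0.134,0,1],[0,0,0,-0.188,-0.134,0,1],[0,0,0,-0.188,-0.134,0,1],[0,0,0,-0.188,-0.134,0,1],[0,0,0,-0.188,-0.134,0,1],[0,0,0,-0.188,-0.134,0,1],[0,0,0,0,0,0.25,1],[0,0,0,0,0,0.25,1],[0,0,0,0,0,0.25,1],[0,0,0,0,0,0.2,1]]])

```text
clock: 2.85
eef_pos: [486.1, -128.0, 87.3]
tool_rot: [-3.141, -0.0, 1.283]
force: [-0.2, 0.5, -0.2]
width: -0.1
gripper_force: 0.0
```

Now a look, to fix the cage pose without the arm hiding things.

Run:
```python
from h import *
P={n:ctrl.get_image(n) for n in("scene","side","wrist")}
print(ctrl.read_state()["eef_pos"])
hs={}
for n,p in P.items():
    hsv=cv2.cvtColor(p["img"],cv2.COLOR_RGB2HSV)
    m=((hsv[...,0]<6)|(hsv[...,0]>174))&(hsv[...,1]>170)&(hsv[...,2]>80)
    k,l,s,c=cv2.connectedComponentsWithStats(m.astype(np.uint8))
    print(n,[(s[i].tolist(),c[i].round(1).tolist()) for i in range(1,k) if s[i,4]>25])
im=[P["scene"]["img"][150:390,160:480,::-1],P["side"]["img"][180:420,220:540,::-1]]
top=cv2.resize(np.hstack(im),(800,300));w=cv2.resize(P["wrist"]["img"][:,:,::-1],(400,300))
cv2.imwrite("pics/d.png",np.vstack([top,np.hstack([w,w*0])]))
```

```text
[ 485.26997174 -127.79897038   87.74419328]
scene [([269, 180, 10, 10, 82], [273.4, 184.5]), ([406, 380, 79, 58, 2248], [443.5, 406.9])]
side [([236, 159, 44, 29, 621], [259.0, 173.3]), ([378, 285, 14, 15, 162], [385.0, 292.1])]
wrist []
```

View pics/d.png

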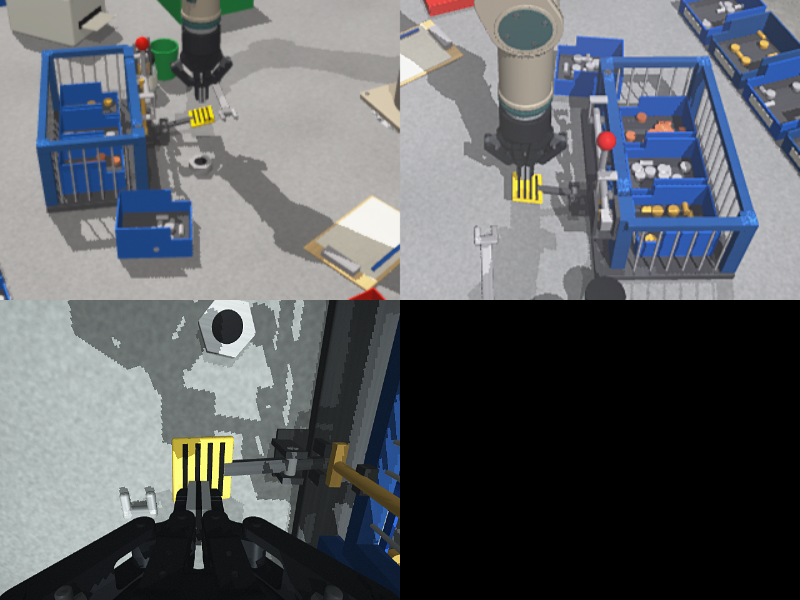

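Emit:
step_arm(series=[[[0,0,0,0,0,0.12,1],[0,0,0,0,0,0.12,1],[0,0,0,0,0,0.12,1],[0,0,0,0,0,0.08,1],[0,0,0,0,0,0.01,1],[0,0,0,0,0,0,1]]])

```text
clock: 3.6
eef_pos: [488.1, -128.4, 23.5]
tool_rot: [3.138, -0.0, 1.283]
force: [-0.5, 0.3, 7.1]
width: -0.4
gripper_force: 3.3
```

Run:
```python
from h import *
s=ctrl.read_state();print(s["eef_pos"],s["force"])
P={n:ctrl.get_image(n) for n in("scene","side")}
X=tri([ray(P["scene"],[273.4,184.5]),ray(P["side"],[385,292.1])]);print(X, [proj(P[n],X) for n in P], onz(P["scene"],[273.4,184.5],213),onz(P["side"],[385,292.1],213))
```

```text
[ 488.11080601 -128.38073931   23.4579396 ] [-0.48465983  0.31880113  7.11029387]
[ 583.0477826  -192.99472519  216.09360028] [[np.float64(272.9776009633519), np.float64(184.4799624042633)], [np.float64(384.4088023555516), np.float64(292.09055791875244)]] [ 580.29311289 -197.50904135  213.        ] [ 585.23294015 -191.16135949  213.        ]
```

Emit:
step_arm(series=[[[0,0,0,0,0,0.015,1],[0,0,0,0,0,0.015,1],[0,0,0,0,0,0.015,1],[0,0,0,0,0,0,1],[0,0,0,0,0,0,1]]])

```text
clock: 4.2
eef_pos: [488.6, -128.5, 22.0]
tool_rot: [3.135, -0.001, 1.283]
force: [-10.8, 2.7, 63.3]
width: 0.0
gripper_force: 32.5
```

Emit:
step_arm(series=[[[0,0,0,0,0,-0.1,1],[0,0,0,0,0,-0.27,1],[0,0,0,0,0,-0.27,1],[0,0,0,0,0,-0.27,0.5],[0,0,0,0,0,-0.27,0],[0,0,0,0,0,-0.27,0],[0,0,0,0,0,-0.2,0],[0,0,0,-0.075,0.247,0,0],[0,0,0,-0.075,0.247,0,0],[0,0,0,-0.075,0.247,0,0],[0,0,0,0,0,0,0]]])

```text
clock: 5.3
eef_pos: [587.1, -195.4, 263.8]
tool_rot: [3.135, 0.002, 1.281]
force: [-0.3, -0.3, -0.5]
width: 85.3
gripper_force: 0.0
```

Run:
```python
from h import *
s=ctrl.read_state();print(s["eef_pos"],s["tool_rot"],s["width"])
P={n:ctrl.get_image(n) for n in("scene","side","wrist")}
for n,p in P.items():
    hsv=cv2.cvtColor(p["img"],cv2.COLOR_RGB2HSV)
    m=((hsv[...,0]<6)|(hsv[...,0]>174))&(hsv[...,1]>170)&(hsv[...,2]>80)
    k,l,st,c=cv2.connectedComponentsWithStats(m.astype(np.uint8))
    print(n,[(st[i].tolist(),c[i].round(1).tolist()) for i in range(1,k) if st[i,4]>25])
    print("  tcp",np.round(proj(p,s["eef_pos"])))
im=[P["scene"]["img"][150:390,160:480,::-1],P["side"]["img"][180:420,220:540,::-1]]
top=cv2.resize(np.hstack(im),(800,300));w=cv2.resize(P["wrist"]["img"][:,:,::-1],(400,300))
cv2.imwrite("pics/e.png",np.vstack([top,np.hstack([w,cv2.resize(P["side"]["img"][230:350,320:480,::-1],(400,300))])]))
```

```text
[ 587.08813063 -195.40273073  263.78861223] [3.13498793e+00 1.78979403e-03 1.28095001e+00] 85.33122954979544
scene [([269, 180, 10, 10, 83], [273.4, 184.5]), ([406, 380, 79, 58, 2264], [443.5, 406.8])]
  tcp [270. 167.]
side [([247, 158, 30, 8, 39], [263.0, 161.2]), ([237, 164, 45, 20, 476], [260.2, 173.8]), ([378, 285, 14, 15, 161], [385.0, 291.9])]
  tcp [390. 275.]
wrist [([294, 240, 51, 50, 1996], [319.4, 264.4])]
  tcp [327. 316.]
```

View pics/e.png

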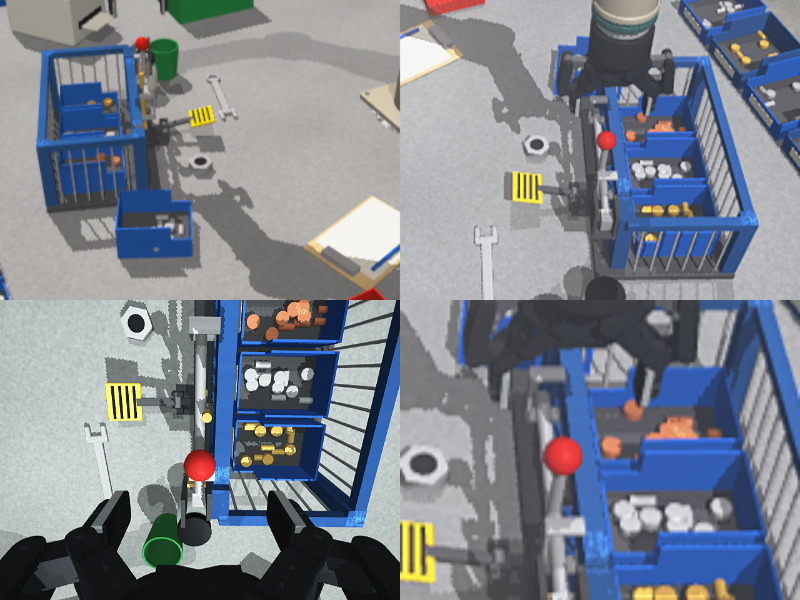

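Run:
```python
from h import *
P={n:ctrl.get_image(n) for n in("scene","side","wrist")}
uv={"scene":[273.4,184.5],"side":[385,291.9],"wrist":[319.4,264.4]}
s=ctrl.read_state();R=Rn.from_euler("xyz",s["tool_rot"])
X=tri([ray(P[n],uv[n]) for n in P]);W=onz(P["wrist"],uv["wrist"],213);V=tri([ray(P[n],uv[n]) for n in("side","wrist")])
for Q in(X,W,V):print(Q, R.inv().apply(Q-s["eef_pos"]))
```

```text
[ 583.8555673  -191.15208825  215.68351346] [ 0.22666116  1.09967225 47.13161045]
[ 584.21673657 -190.66690875  213.        ] [ 0.7928937   1.30851023 49.81542384]
[ 584.75628813 -190.77759996  213.33951034] [ 0.83947316  1.85738711 49.47601224]
```

```bash
cat >> h.py <<'E'
def red(p):
    hsv=cv2.cvtColor(p["img"],cv2.COLOR_RGB2HSV)
    m=((hsv[...,0]<6)|(hsv[...,0]>174))&(hsv[...,1]>170)&(hsv[...,2]>80)
    k,l,st,c=cv2.connectedComponentsWithStats(m.astype(np.uint8));return [(st[i,4],c[i].round(1)) for i in range(1,k) if st[i,4]>25]
E
python3 - <<'E'
from h import *
P={n:ctrl.get_image(n) for n in("side","wrist")};s=ctrl.read_state();R=Rn.from_euler("xyz",s["tool_rot"])
w=red(P["wrist"])[0][1];print(s["eef_pos"],s["tool_rot"],red(P["wrist"]))
V=tri([ray(P["side"],[385,291.9]),ray(P["wrist"],w)])
for Q in (onz(P["wrist"],w,213),V):print(Q,R.inv().apply(Q-s["eef_pos"]))
E
```

```text
[ 582.95854312 -191.27238969  262.65813545] [ 3.14131450e+00 -3.28932265e-04  1.28397974e+00] [(np.int32(2006), array([321.1, 266.1]))]
[ 585.03842808 -191.93348384  213.        ] [-0.0620221   2.1681312  49.65872274]
[ 585.07985157 -191.49332683  214.02568877] [ 0.37221027  2.08362723 48.6331532 ]
```

Emit:
step_arm(series=[[[0,0,0,0,0.013,0.1,0],[0,0,0,0,0,0.15,0],[0,0,0,0,0,0.15,0],[0,0,0,0,0,0.065,0],[0,0,0,0,0,0,0.3],[0,0,0,0,0,0,0.5],[0,0,0,0,0,0,1],[0,0,0,0,0,0,1],[0,0,0,0,0,0,1],[0,0,0,0,0,0,1]]])

```text
clock: 6.7
eef_pos: [585.0, -192.6, 193.3]
tool_rot: [3.141, -0.0, 1.283]
force: [-3.2, 1.2, 6.0]
width: 25.3
gripper_force: 58.5
```

Emit:
step_arm(series=[[[0,0,0,0,0,-0.04,1],[0,0,0,0,0,-0.037,1],[0,0,0,0,0,0,1],[0,0,0,0,0,0,1]]])

```text
clock: 7.1
eef_pos: [586.1, -187.7, 202.3]
tool_rot: [-3.14, -0.005, 1.286]
force: [2.7, 7.2, -10.5]
width: 25.0
gripper_force: 59.8
```

Run:
```python
from h import *
P={n:ctrl.get_image(n) for n in("scene","side","wrist")};s=ctrl.read_state();print(s["eef_pos"],s["force"],s["width"])
for n in P: print(n,red(P[n]))
a=cv2.resize(P["side"]["img"][240:390,320:480,::-1],(400,375));b=cv2.resize(P["wrist"]["img"][:,:,::-1],(400,375))
cv2.imwrite("pics/f.png",np.hstack([a,b]))
```

```text
[ 586.06052526 -187.8277786   202.19899361] [  3.16858102   6.66691961 -10.37427459] 25.301269802171678
scene [(np.int32(84), array([273.4, 182.5])), (np.int32(2260), array([443.6, 406.8]))]
side [(np.int32(41), array([264., 161.])), (np.int32(497), array([260. , 173.9])), (np.int32(150), array([385.2, 286.9]))]
wrist [(np.int32(4407), array([317.4, 334.9]))]
```

View pics/f.png

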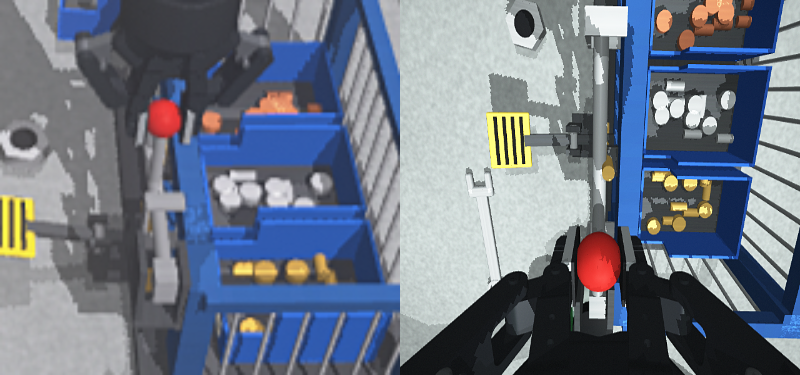

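Emit:
step_arm(series=[[[0,0,0,0.02,0,-0.01,1],[0,0,0,0.02,0,-0.01,1],[0,0,0,0,0,0,1]]])

```text
clock: 7.55
eef_pos: [587.0, -184.7, 206.3]
tool_rot: [-3.14, -0.002, 1.285]
force: [2.8, 4.8, -8.7]
width: 25.1
gripper_force: 59.7
```

Run:
```python
from h import *
P={n:ctrl.get_image(n) for n in("scene","side","wrist")};s=ctrl.read_state();print(s["eef_pos"],s["force"],s["torque"],s["width"])
for n in P: print(n,red(P[n]))
print(tri([ray(P[n],red(P[n])[{"scene":0,"side":-1,"wrist":0}[n]][1]) for n in ("scene","side")]))
```

```text
[ 586.86408386 -184.87144104  206.10529685] [ 2.2106012   5.81655913 -8.72832418] [ 0.95896403 -0.21896564  0.09371425] 25.232879005555393
scene [(np.int32(84), array([273.5, 181.7])), (np.int32(2260), array([443.5, 406.8]))]
side [(np.int32(40), array([263.2, 161.2])), (np.int32(490), array([260. , 173.9])), (np.int32(156), array([385.2, 284.3]))]
wrist [(np.int32(4392), array([317.5, 334.9]))]
[ 585.23271024 -185.57524551  228.37413702]
```

Emit:
step_arm(series=[[[0,0,0,0.03,0,0,1],[0,0,0,0.03,0,0,1],[0,0,0,0.03,0,0,1],[0,0,0,0.03,0,0,1],[0,0,0,0,0,0,1]]])

```text
clock: 8.2
eef_pos: [592.2, -168.6, 206.9]
tool_rot: [-3.141, -0.0, 1.284]
force: [-2.2, 0.1, -5.0]
width: 25.2
gripper_force: 60.2
```

Emit:
step_arm(series=[[[0,0,0,0.04,0,0,1],[0,0,0,0.04,0,0,1],[0,0,0,0.04,0,0,1],[0,0,0,0.04,0,0,1],[0,0,0,0.04,0,0,1],[0,0,0,0,0,0,1],[0,0,0,0,0,0,1]]])

```text
clock: 8.9
eef_pos: [601.2, -139.1, 206.6]
tool_rot: [3.141, -0.002, 1.285]
force: [0.4, 1.3, -5.8]
width: 25.1
gripper_force: 60.0
```

Run:
```python
from h import *
P={n:ctrl.get_image(n) for n in("scene","side","wrist")};s=ctrl.read_state();print(s["eef_pos"],s["force"],s["width"])
for n in P: print(n,red(P[n]))
a=cv2.resize(P["side"]["img"][240:390,320:480,::-1],(400,375));b=cv2.resize(P["wrist"]["img"][:,:,::-1],(400,375))
cv2.imwrite("pics/g.png",np.hstack([a,b]))
```

```text
[ 600.86993107 -140.08012988  206.63616817] [-0.47457295  1.31266797 -5.96870101] 24.97890657921194
scene [(np.int32(91), array([275. , 191.5])), (np.int32(2270), array([443.5, 406.8]))]
side [(np.int32(41), array([263.7, 161. ])), (np.int32(477), array([260.6, 173.7])), (np.int32(142), array([382.8, 263.9]))]
wrist [(np.int32(4387), array([317.5, 335.2]))]
```

View pics/g.png

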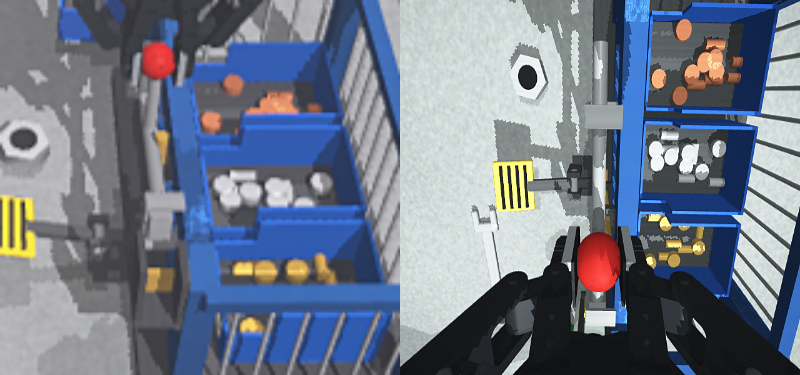

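Emit:
step_arm(series=[[[0,0,0.067,0.01,-0.048,0,1],[0,0,0.067,0.01,-0.048,0,1],[0,0,0.067,0.01,-0.048,0,1],[0,0,0,0,0,0,1]]])

```text
clock: 9.45
eef_pos: [582.1, -129.0, 207.1]
tool_rot: [3.14, -0.001, 1.126]
force: [2.2, 0.8, -5.7]
width: 25.6
gripper_force: 60.0
```

Emit:
step_arm(series=[[[0,0,0.067,0.01,-0.048,0,1],[0,0,0.067,0.01,-0.048,0,1],[0,0,0.067,0.01,-0.048,0,1],[0,0,0.067,0.01,-0.048,0,1],[0,0,0.067,0.01,-0.048,0,1],[0,0,0,0,0,0,1],[0,0,0,0,0,0,1],[0,0,0,0,0,0,1]]])

```text
clock: 10.25
eef_pos: [555.7, -105.2, 207.2]
tool_rot: [3.14, -0.0, 0.863]
force: [2.1, -2.3, -2.9]
width: 24.9
gripper_force: 59.7
```

Run:
```python
from h import *
P={n:ctrl.get_image(n) for n in("scene","side","wrist")};s=ctrl.read_state();print(s["eef_pos"],s["force"],s["width"],s["tool_rot"])
# cage-frame geometry of the grip point
q=[626.75,-137,-0.285];h=C(q,(0,130,0))[0];d=s["eef_pos"]-h;c,n=np.cos(q[2]),np.sin(q[2])
r=np.array([c*d[0]+n*d[1],-n*d[0]+c*d[1]]);print("r",r,np.hypot(*r),"gate",np.arctan2(-r[0],-r[1])-np.arcsin(26/np.hypot(*r)))
a=cv2.resize(P["side"]["img"][220:390,300:480,::-1],(400,375));b=cv2.resize(P["wrist"]["img"][:,:,::-1],(400,375))
cv2.imwrite("pics/k.png",np.hstack([a,b]))
```

```text
[ 555.37473926 -105.00382369  207.04266767] [ 1.13438339 -2.78256013 -2.49907248] 24.839137432366808 [3.14058550e+00 1.01823881e-04 8.62065282e-01]
r [ -77.49206406 -119.36218296] 142.31075403177704 gate 0.3920944796757553
```

View pics/k.png

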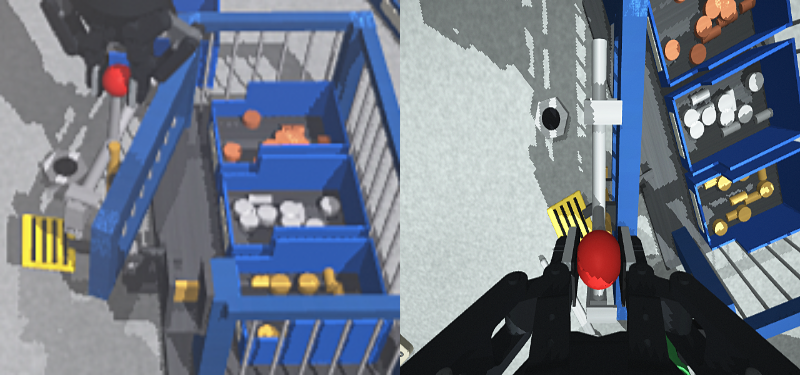

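The picture shows the gate ajar at about 0.4 rad with the knob held at side-crop (117,80). The bolt nose is clear of the keeper and the nut is untouched.

```bash
python3 -c "
from cell import ctrl
print(ctrl.finish_job())"
```

```text
the job is handed in; nothing more can be done
None
```

I pressed the pedal to its stop, lifted the bolt over the lip and drew it back about 47 mm. I handed the job in with the gate held ajar at about 0.4 rad (roughly 95 mm gap); these values are estimated from arm pose and camera, and no verdict came back.

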